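# Square a sample carrier in its nest and clamp it

## Task

Locate the loose steel sample carrier in the sample nest with light pushes of the fingertips, without lifting it off the plate: first push it along the nest, away from the red grip, until it lies flat against the end stop, and only then push it across, along that stop, until it also lies flat against the side stop. With the carrier still against both stops, press the tip of the hold-down clamp's arm until its foot rests on the carrier, then draw the hand clear. Use only a light touch each time, and leave the brass weight, the screwdriver and the tape roll where they are.

Things in the scene. Friction and masses are not known exactly. Their poses are not given: they have to be found in the camera images.
- nest: Sample nest screwed to the bench: flat base plate 80 mm (its x, -40 to +40) by 135 mm (its y, -42 to +93), top face 10 mm above the bench. Origin at bench level, z up. Two low steel strips, tops 16 mm above the bench, are its stops: the SIDE stop along the +x edge, the END stop across the +y end. The hold-down clamp stands at the other end. Plate and stops are rigid: push slowly; 35 N is too rough.
- clamp_pin (a point): Cross pin of the hold-down clamp (nest frame 0, -14, 34 mm) in a fixed bracket (x -10 to +10, y -30 to +4, up to z 42 mm). A flat arm 7 mm wide reaches from it over the plate (x -5 to +2) to y = 56; the red grip, 17 mm thick, goes the other way to y = -92. Arm and grip are one lever; open, no part of it is higher than about 64 mm.
- carrier: Loose steel block 44 mm (its x) by 36 mm (its y) by 7 mm high, 60 to 125 g, grey sample sheet on top, lying on the nest's plate beside the open clamp arm. Origin: centre of its underside; axes within 9 degrees of the nest's. It starts 7 to 20 mm short of the end stop, 23 to 37 mm short of the side stop. Fully home, its origin is at x = 8, y = 63.7, z = 10 mm in the nest's frame. About 1 N slides it.
- rear_face (a point): Middle of the carrier's -y face (44 mm long, 7 mm high; point 3.5 mm above its underside), which looks to the grip end of the nest: pushed first, toward the end stop. At the start it lies at nest x = -25 to -19 mm. Pushing along nest x = -24 mm acts within the end stop's length, and a finger 22 mm wide passes the bracket and the arm there.
- open_face (a point): Middle of the carrier's -x face (36 mm long, 7 mm high; point 3.5 mm above its underside), on the plate's open side: pushed second, toward the side stop; the space before it is free. The opposite face then meets the side stop.
- side_stop (a point): Middle of the side stop's inner face, at the foot, on the plate's top (nest frame 30, 51, 10 mm). The face looks to the nest's -x and is 50 mm long (y 26 to 76), 6 mm high.
- end_stop (a point): Middle of the end stop's inner face, at the foot, on the plate's top (nest frame 0, 82, 10 mm). The face looks to the nest's -y and is 56 mm long (x -28 to +28), 6 mm high.
- clamp_tip (a point): Top of the clamp arm, straight above its foot, 6 mm from the arm's end: the spot to press downward. It moves with the arm: 55 to 60 mm above the bench when open, about 45 mm when the foot rests on the carrier.
- nest_handle (a joint): Angle of the clamp lever in rad: 0.20 to 0.28 at the start (arm raised, foot 10 to 15 mm above the carrier); falls as the arm goes down; about 0.05 when the foot rests on the 7 mm carrier. The pin is stiff (about 4 N at the tip moves it) and the lever stays where it is left.
- weight_1: Brass weight, 36 mm across, 40 mm high, standing by itself on the bench to the right of the nest; origin under its centre. Leave alone.
- screwdriver: Screwdriver 160 mm long, 26 mm thick, lying loose on the bench beyond the nest; origin under its middle, its length along its y axis. Leave alone.
- tape_cream: Roll of tape 64 mm across, 24 mm high, lying flat and loose on the bench, on the near right of the nest; origin under its centre. Leave alone.

How it is judged (in metres and radians):
On the way, in this order (a step that is already met when the one before it is completed fails the run):
1. the carrier lies against the end stop (within 2 mm, square within 3 degrees), not yet at the side stop (y of carrier in the frame of nest above 0.0617 m and angle between the x axis of carrier and the x axis of nest, either way round below 0.05 rad), for 0.2 s.
2. the carrier lies against both stops (within 2 mm, square within 3 degrees), the clamp still open (all of step 1 and x of carrier in the frame of nest above 0.006 m), for 0.2 s.
3. the clamp arm is down on the carrier, which is still against both stops (all of step 2 and value of joint nest_handle below 0.075 rad), for 0.2 s.
At the end, for the whole second after the job is handed in: The carrier lies on the nest's plate against the side stop and the end stop (within 2 mm of each, square within 3 degrees), at rest, with the clamp arm down on it (lever angle below 0.075 rad) (all of step 3 and z of carrier in the frame of nest below 0.013 m and linear speed of carrier below 0.01 m/s); the robot touches nothing.
It fails at once if the carrier is lifted or tipped off the nest's base plate (z of carrier in the frame of nest above 0.016 m or angle between carrier's own z axis and vertical above 0.2 rad).
It fails at once if the carrier or the nest is pushed with more than 35 N (contact force between any of the arm, the fingers and carrier above 35 N or contact force between any of the arm, the fingers and nest above 35 N).
It fails at once if the brass weight, the screwdriver or the tape roll is shifted by more than 15 mm (distance of any of weight_1, screwdriver, tape_cream from where it was at the start of the episode above 0.015 m).
It also fails if it takes over 48 s, if anything falls off the work surface, if the arm or the gripper's body presses on something with over 40 N, if the wrist force passes 120 N, or if a joint passes its speed limit or range.

## Robot

A 6-joint arm with a two-finger parallel gripper is mounted at the origin on a cart in front of the work surface, level with it; the furniture and walls round the work are solid. World frame = base frame: x ahead of the robot, y to its left, z up, the work surface at z = 0. Lengths are in mm, angles in rad, forces in N, time in s.
With the tool pointing down it reaches from about 275 to 750 mm from the base axis. Payload 10.2 kg.
Tool frame: the origin (TCP) lies at the very end of the fingers, on their centre line; the grasp point (between the pads) lies ctrl.grip_point_offset behind it (ctrl.grip_point_offset is the distance from the TCP to the grasp point, in mm); z points along the fingers, y is the direction in which the jaws open and shut (so a half turn about z gives the same grasp; the last joint's range is limited). The gripper opens to 85 mm and grips with 20 to 120 N. Pads are 22 mm wide; open, the fingers measure 114 mm over their backs; the gripper's body (76 mm by 85 mm) begins 54 mm behind the grasp point. The pads swing forward as they close: fully open they stand 13 mm farther back than shut.
Start: joints at [-1.527, 0.313, 1.498, -0, 1.331, -0.223], TCP at [138.401, -506.435, 231.294] pointing down, gripper open.
Joint ranges: [-2.94, 2.94], [-0.97, 2.17], [0.19, 2.56], [-1.23, 4.37], [0.02, 3.11], [-2.88, 2.88]. Speed limits (rad/s): [2.39, 2.39, 3.01, 3.14, 3.14, 3.14].

## Interface

Orientations are given as a unit quaternion [x, y, z, w].
In Python, from cell import ctrl gives the robot as it stands.
- The arm moves only by the tool step_arm, never from a script. Its argument "commands" is a list of rows, each a list of 2 entries, a list of its own where there are three numbers: the shift along the world's x, y, z normalised to -1 to 1, where 1 is 0.1 m, then the turn, a rotation vector about the world's x, y, z normalised to -1 to 1, where 1 is pi/2 rad. A call has 1 to 12 rows; each row is the pose to reach, as a shift and turn from the pose commanded when the call began; what a row does not reach only later rows make up. A row lasts 1/10 s, in which the tool goes at most 50 mm and 8.59 degrees, less where a joint would pass 70% of its speed; a pose out of reach is approached as far as the arm can. A call with a number of a shift or a turn outside -1 to 1 is refused whole. A call with a gripper value outside its range is refused whole. "gripper" is the opening, from 0 (shut) to 1 (fully open), set as the call begins (left out, the last holds). The fingers move at their own pace and stop on an object; "force" is the grip in N (left out, the last holds). Time passes only in rows, so rows that repeat a pose let the fingers close. It gives the time, the measured TCP pose, the force and the opening at its end, in the units of the state.
- ctrl.read_state(): the state, without advancing time (a new reading comes with each control period).
- ctrl.camera(name): name is "scene" or "side" or "wrist"; returns a dict with "pixels" (384x512x3 uint8, red, green, blue), "range_z" (384x512 float32, mm along the optical axis (not along the pixel's ray), 0 where there is no reading), "mtx" (3x3 intrinsics, pixels), "dist" ([k1, k2, p1, p2, k3] as OpenCV has them; the pictures are not rectified), "camera_from_world" (4x4, takes a point from world to camera coordinates). Camera axes: x right, y up, looking along -z (the intrinsics and any distortion apply to the point x, -y, -z); pixel columns grow to the right and rows downward; lengths in mm; the calibration is good to about 2 mm. A picture is of the moment at which its call begins.
- ctrl.close_job(): hands the job in, once; it reports no verdict.
Trained networks look in a picture, given as the dict that the camera call returned (one of the last four; its "shot" number tells which), for a name from the list of things; names that differ only in an ending like _2 or _b are one class to them, and where a whole thing is asked for, a point or a joint stands for the part that bears it (a point fixed in the world has none). Each returns a list of dicts, best first, with "p" (0 to 1); they miss things now and then, are a little off and sometimes report something else, mostly with a low value. They report only what shows in the picture. A call takes as long as a camera call.
- ctrl.look_for(thing, picture): "centre" ([x, y, z] in mm, in the coordinates of the camera as it stood for that picture, good to about 4 mm: the middle of the surface that is visible of it).
The state is a dict: "t": time; "joint_positions": joint angles; "joint_vel": joint speeds; "effort": joint torques, N m; "ee_pos": TCP position; "tool_rot": TCP orientation; "force": force on the tool from outside, world axes, zero at the start; "wrist_torque": the same for the moment, N m; "opening": finger opening in mm.
Only numpy, scipy, OpenCV 4.12 (cv2) and the standard library are available. Lean on these libraries where they do the work, as an engineer would, in place of code of your own. Each camera call takes 0.05 s, during which the arm holds its last target.

## Working session

There is one attempt and no reset: what is moved stays moved. The work goes in short steps, Python scripts to look and compute and a tool call to move; the robot and the scene stay as the last step left them, time stands still between calls to the robot, and variables do not carry over. Pictures are saved under pics/ and viewed, and the job is handed in when it is done.

Besides the shell and the picture viewer there is one more tool, called after ">>>" by a JSON object that holds its "name" and its "arguments". step_arm: Moves the arm, as the interface text tells. Its arguments: {"type":"object","properties":{"commands":{"type":"array","items":{"type":"array"}},"gripper":{"type":"number"},"force":{"type":"number"}},"required":["commands"]}

```bash
mkdir -p pics; ls; cat > h.py <<'E'
import numpy as np, cv2
from cell import ctrl
def shot(cam,name=None):
    p=ctrl.camera(cam)
    if name: cv2.imwrite('pics/'+name+'.png',cv2.cvtColor(p['pixels'],cv2.COLOR_RGB2BGR))
    return p
def c2w(p,X):
    T=np.linalg.inv(p['camera_from_world']); X=np.atleast_2d(X); return X@T[:3,:3].T+T[:3,3]
def cloud(p):
    h,w=p['range_z'].shape
    u,v=np.meshgrid(np.arange(w),np.arange(h))
    n=cv2.undistortPoints(np.stack([u,v],-1).reshape(-1,1,2).astype(np.float64),p['mtx'],np.array(p['dist'],float)).reshape(h,w,2)
    z=p['range_z']
    X=np.stack([n[...,0]*z,-n[...,1]*z,-z],-1)
    W=c2w(p,X.reshape(-1,3)).reshape(h,w,3); W[z==0]=np.nan
    return W
def pix(p,W):
    T=np.array(p['camera_from_world']);X=np.atleast_2d(W)@T[:3,:3].T+T[:3,3]
    X=X*[1,-1,-1]
    return cv2.projectPoints(X,np.zeros(3),np.zeros(3),p['mtx'],np.array(p['dist'],float))[0].reshape(-1,2)
E
python3 - <<'E'
from h import *
s=ctrl.read_state();print({k:np.round(v,3).tolist() for k,v in s.items()},ctrl.grip_point_offset)
for c in ['scene','side','wrist']:
    p=shot(c,c+'0')
    for t in ['nest','carrier','clamp_tip','rear_face','open_face','side_stop','end_stop','clamp_pin','nest_handle','weight_1','screwdriver','tape_cream']:
        try:
            r=ctrl.look_for(t,p)
            print(c,t,[(np.round(c2w(p,d['centre'])[0],0).tolist(),round(d['p'],2)) for d in r[:2]])
        except Exception as e: print(c,t,e)
print(ctrl.read_state()['t'])
E
```

```text
pics
{'t': 0.0, 'joint_positions': [-1.527, 0.313, 1.498, 0.0, 1.331, -0.223], 'joint_vel': [0.001, -0.001, 0.001, -0.001, -0.001, -0.0], 'effort': [0.0, -41.227, -25.974, -0.0, 0.004, 0.0], 'ee_pos': [138.376, -506.18, 230.738], 'tool_rot': [0.991, 0.133, 0.0, -0.001], 'force': [-0.366, 1.768, -0.675], 'wrist_torque': [-0.015, 0.004, 0.029], 'opening': 85.47} 18.700000000000003
scene nest [([476.0, -46.0, 11.0], 0.67)]
scene carrier [([453.0, -18.0, 17.0], 0.55)]
scene clamp_tip [([487.0, -87.0, 50.0], 0.64)]
scene rear_face [([450.0, -10.0, 16.0], 0.76)]
scene open_face [([451.0, -15.0, 16.0], 0.63)]
scene side_stop [([478.0, -48.0, 11.0], 0.92)]
scene end_stop [([477.0, -47.0, 6.0], 0.65)]
scene clamp_pin [([477.0, -45.0, 11.0], 0.76)]
scene nest_handle [([485.0, -89.0, 49.0], 0.76)]
scene weight_1 [([580.0, -249.0, 24.0], 0.76)]
scene screwdriver [([609.0, -47.0, 20.0], 0.63)]
scene tape_cream []
side nest [([484.0, -37.0, 12.0], 0.81)]
side carrier [([452.0, -13.0, 18.0], 0.57)]
side clamp_tip [([490.0, -89.0, 50.0], 0.68), ([489.0, -37.0, 13.0], 0.62)]
side rear_face [([451.0, -13.0, 15.0], 0.66)]
side open_face [([450.0, -12.0, 18.0], 0.51)]
side side_stop [([488.0, -38.0, 14.0], 0.76)]
side end_stop [([486.0, -37.0, 8.0], 0.64)]
side clamp_pin [([486.0, -39.0, 11.0], 0.79)]
side nest_handle [([485.0, -86.0, 47.0], 0.65)]
side weight_1 [([587.0, -250.0, 26.0], 0.55)]
side screwdriver [([614.0, -40.0, 24.0], 0.64), ([451.0, -14.0, 18.0], 0.32)]
side tape_cream [([398.0, -218.0, 25.0], 0.91)]
wrist nest []
wrist carrier []
wrist clamp_tip []
wrist rear_face []
wrist open_face []
wrist side_stop []
wrist end_stop []
wrist clamp_pin []
wrist nest_handle []
wrist weight_1 []
wrist screwdriver []
wrist tape_cream []
1.95
```

View pics/scene0.png

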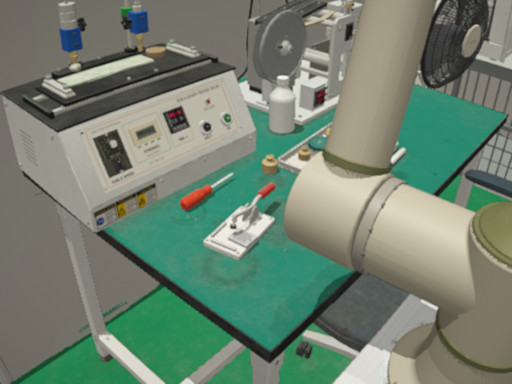

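View pics/side0.png

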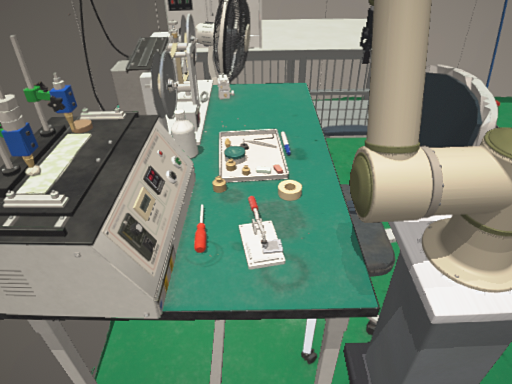

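```bash
python3 - <<'E'
from h import *
ims=[]
for c,(a,b) in dict(scene=((195,280),(170,265)),side=((225,300),(190,275))).items():
    p=shot(c); np.savez('pics/'+c+'0.npz',**{k:np.array(p[k]) for k in ['pixels','range_z','mtx','dist','camera_from_world']})
    im=cv2.cvtColor(p['pixels'],cv2.COLOR_RGB2BGR)[b[0]:b[1],a[0]:a[1]]
    ims.append(cv2.resize(im,(400,int(400*im.shape[0]/im.shape[1])),interpolation=cv2.INTER_CUBIC)[:440])
    W=cloud(p)
    m=(W[...,2]>7)&(W[...,2]<75)&(abs(W[...,0]-480)<80)&(abs(W[...,1]+40)<130)
    P=W[m];print(c,m.sum(),np.histogram(P[:,2],np.arange(6,76,3)))
h=max(i.shape[0] for i in ims)
cv2.imwrite('pics/z0.png',np.hstack([np.pad(i,((0,h-i.shape[0]),(0,0),(0,0))) for i in ims]))
E
```

```text
scene 2131 (array([119, 858, 222, 328, 128,  23,  14,  13,   6,  17,  31,  47,  54,
        53,  84,  92,  26,  16,   0,   0,   0,   0,   0]), array([ 6,  9, 12, 15, 18, 21, 24, 27, 30, 33, 36, 39, 42, 45, 48, 51, 54,
       57, 60, 63, 66, 69, 72, 75]))
side 1680 (array([203, 805,  97, 246,  44,   5,   3,   5,   4,  18,  25,  21,  28,
        35,  52,  62,  19,   8,   0,   0,   0,   0,   0]), array([ 6,  9, 12, 15, 18, 21, 24, 27, 30, 33, 36, 39, 42, 45, 48, 51, 54,
       57, 60, 63, 66, 69, 72, 75]))
```

View pics/z0.png

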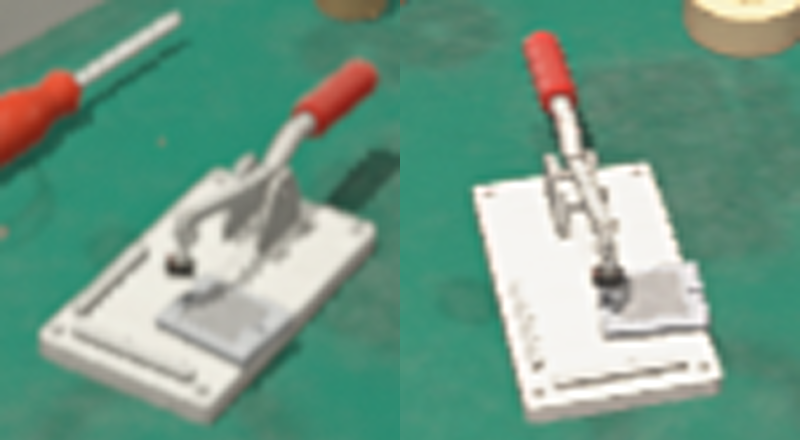

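```bash
cat >> h.py <<'E'
def load(c):
    d=np.load('pics/'+c+'.npz');return {k:d[k] for k in d}
E
python3 - <<'E'
from h import *
for c in ['scene','side']:
    p=load(c+'0');W=cloud(p)
    m=(W[...,2]>6)&(W[...,2]<13)&(abs(W[...,0]-480)<70)&(abs(W[...,1]+30)<100)
    m=cv2.morphologyEx(m.astype(np.uint8),cv2.MORPH_OPEN,np.ones((2,2),np.uint8))>0
    n,l,st,_=cv2.connectedComponentsWithStats(m.astype(np.uint8));k=1+np.argmax(st[1:,4]);
    P=W[m&(l==k)]
    print(c,cv2.minAreaRect(P[:,:2].astype(np.float32)),np.median(P[:,2]))
    m=(W[...,2]>14)&(W[...,2]<20.5)&(abs(W[...,0]-452)<35)&(abs(W[...,1]+13)<30)
    P=W[m];print(len(P),cv2.minAreaRect(P[:,:2].astype(np.float32)),np.median(P,0))
    m=(W[...,2]>30)&(abs(W[...,0]-480)<70)&(abs(W[...,1]+50)<120)
    P=W[m]; 
    for y in range(-170,30,15):
        q=P[abs(P[:,1]-y)<7.5]
        if len(q): print(y,np.median(q,0).round(0),q[:,0].min().round(),q[:,0].max().round(), q[:,2].max().round())
p=shot('wrist');print(np.round(p['camera_from_world'],3).tolist(),p['mtx'].tolist())
E
```

```text
scene ((470.935302734375, -15.452068328857422), (76.58598327636719, 92.80280303955078), 11.167916297912598) nan
325 ((451.59552001953125, -9.54909896850586), (44.52042007446289, 54.41828155517578), 5.6336541175842285) [450.42485445 -15.05409328  17.39899364]
-155 [ 493. -153.   50.] 489.0 502.0 53.0
-140 [ 490. -140.   51.] 485.0 502.0 54.0
-125 [ 487. -125.   52.] 483.0 498.0 55.0
-110 [ 487. -111.   51.] 481.0 497.0 56.0
-95 [485. -93.  49.] 482.0 491.0 53.0
-80 [482. -80.  41.] 473.0 495.0 52.0
-65 [478. -67.  42.] 472.0 493.0 47.0
-50 [476. -50.  48.] 474.0 480.0 52.0
-35 [473. -36.  52.] 470.0 480.0 56.0
-20 [470. -16.  53.] 465.0 477.0 60.0
-5 [469. -10.  40.] 464.0 475.0 59.0
side ((481.23974609375, -37.46577453613281), (81.14622497558594, 129.54405212402344), 16.308198928833008) nan
230 ((452.48199462890625, -10.147743225097656), (44.089656829833984, 55.401668548583984), 5.539222240447998) [451.42269489 -14.50970478  16.96223632]
-155 [ 500. -153.   49.] 492.0 505.0 53.0
-140 [ 497. -140.   51.] 488.0 505.0 54.0
-125 [ 495. -125.   52.] 485.0 502.0 56.0
-110 [ 492. -111.   51.] 483.0 499.0 56.0
-95 [488. -93.  49.] 481.0 492.0 54.0
-80 [486. -77.  41.] 474.0 495.0 48.0
-65 [484. -66.  39.] 474.0 493.0 47.0
-50 [479. -50.  50.] 475.0 482.0 52.0
-35 [477. -38.  52.] 473.0 479.0 54.0
-20 [471. -15.  52.] 465.0 476.0 59.0
-5 [471. -10.  39.] 465.0 478.0 58.0
[[0.264, -0.965, 0.001, -525.41], [0.919, 0.251, -0.304, 37.943], [0.293, 0.081, 0.953, -379.764], [0.0, 0.0, 0.0, 1.0]] [[275.0131710755649, 0.0, 257.0036034199727], [0.0, 275.0131710755649, 194.57962681547505], [0.0, 0.0, 1.0]]
```

>>> {"name": "step_arm", "arguments": {"commands": [[[0.4,0.5,0],[0,0,0]],[[0.78,1,0],[0,0,0]],[[0.78,1,0],[0,0,0]]], "gripper": 0, "force": 20}}

```text
t: 2.4
ee_pos: [217.8, -404.0, 231.4]
tool_rot: [0.991, 0.134, 0.0, -0.0]
force: [0.7, -1.0, -0.3]
opening: 43.7
```

>>> {"name": "step_arm", "arguments": {"commands": [[[0.4,0.5,0],[0,0,0]],[[0.78,1,0],[0,0,0]],[[0.78,1,0],[0,0,0]]]}}

```text
t: 2.7
ee_pos: [295.7, -303.9, 231.5]
tool_rot: [0.991, 0.134, 0.0, 0.0]
force: [1.2, -0.4, 0.8]
opening: 0.1
```

>>> {"name": "step_arm", "arguments": {"commands": [[[0.4,0.5,0],[0,0,0]],[[0.78,1,0],[0,0,0]],[[0.78,1,0],[0,0,0]]]}}

```text
t: 3.0
ee_pos: [373.7, -203.8, 231.5]
tool_rot: [0.991, 0.134, 0.0, 0.0]
force: [0.2, -0.3, -0.3]
opening: 0.0
```

>>> {"name": "step_arm", "arguments": {"commands": [[[0.4,0.5,0],[0,0,0]],[[0.78,1,0],[0,0,0]],[[0.78,1,0],[0,0,0]]]}}

```text
t: 3.3
ee_pos: [451.7, -103.7, 231.4]
tool_rot: [0.991, 0.134, 0.0, -0.0]
force: [-0.7, -0.5, -0.0]
opening: 0.0
```

>>> {"name": "step_arm", "arguments": {"commands": [[[0.35,0.4,0],[0,0,0]],[[0.65,0.8,0],[0,0,0]],[[0.65,0.8,0],[0,0,0]],[[0.65,0.8,0],[0,0,0]]]}}

```text
t: 3.7
ee_pos: [515.5, -25.7, 231.0]
tool_rot: [0.991, 0.134, -0.0, -0.0]
force: [-0.3, -0.8, 0.2]
opening: -0.2
```

```bash
python3 - <<'E'
from h import *
p=shot('wrist','w1');np.savez('pics/w1.npz',**{k:np.array(p[k]) for k in ['pixels','range_z','mtx','dist','camera_from_world']})
for t in ['nest','carrier','clamp_tip']:
    print(t,[(np.round(c2w(p,d['centre'])[0],0).tolist(),round(d['p'],2)) for d in ctrl.look_for(t,p)[:2]])
E
```

```text
nest [([488.0, -48.0, 12.0], 0.88)]
carrier [([449.0, -20.0, 17.0], 0.84), ([494.0, -52.0, 12.0], 0.52)]
clamp_tip [([488.0, -103.0, 48.0], 0.93)]
```

View pics/w1.png

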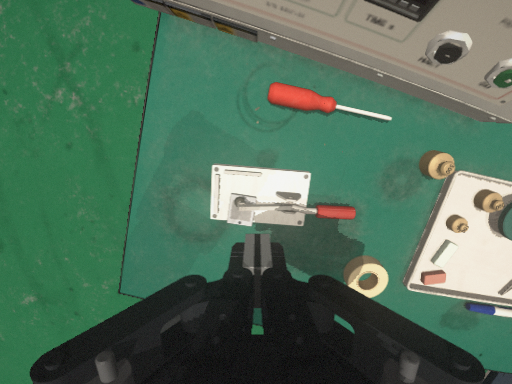

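```bash
cat >> h.py <<'E'
def ortho(p,o,th,z,xr=(-60,60),yr=(-60,110),s=4):
    # nest-frame orthophoto at world height z; image col = nest x, row = -nest y
    xs=np.arange(xr[0],xr[1],1/s);ys=np.arange(yr[1],yr[0],-1/s)
    X,Y=np.meshgrid(xs,ys);c,sn=np.cos(th),np.sin(th)
    W=np.stack([o[0]+c*X-sn*Y,o[1]+sn*X+c*Y,np.full_like(X,z)],-1).reshape(-1,3)
    q=pix(p,W).reshape(*X.shape,2).astype(np.float32)
    im=cv2.remap(np.ascontiguousarray(p['pixels'][...,::-1]),q[...,0],q[...,1],cv2.INTER_CUBIC)
    for g in range(-40,101,20):
        if yr[0]<g<yr[1]: cv2.putText(im,str(g),(0,int((yr[1]-g)*s)),0,.35,(0,255,255),1);cv2.line(im,(0,int((yr[1]-g)*s)),(8,int((yr[1]-g)*s)),(0,255,255),1)
        if xr[0]<g<xr[1]: cv2.putText(im,str(g),(int((g-xr[0])*s),10),0,.35,(0,255,255),1);cv2.line(im,(int((g-xr[0])*s),12),(int((g-xr[0])*s),20),(0,255,255),1)
    return im
E
python3 - <<'E'
from h import *
p=load('w1');W=cloud(p)
m=(W[...,2]>6)&(W[...,2]<20)&(abs(W[...,0]-480)<70)&(abs(W[...,1]+30)<90)&(p['pixels'].min(-1)>110)
m=cv2.morphologyEx(m.astype(np.uint8),cv2.MORPH_OPEN,np.ones((3,3),np.uint8))
n,l,st,_=cv2.connectedComponentsWithStats(m);k=1+np.argmax(st[1:,4])
P=W[l==k];r=cv2.minAreaRect(P[:,:2].astype(np.float32));print(r,len(P),np.median(P[:,2]))
th=np.radians(r[2] if r[2]<45 else r[2]-90)
yv=np.array([-np.sin(th),np.cos(th)]);o=np.array(r[0])-25.5*yv;print(o,th)
np.save('nest0.npy',[*o,th])
cv2.imwrite('pics/o1.png',np.hstack([ortho(p,o,th,10,s=3.5),ortho(p,o,th,17,(-60,20),(0,110),s=4.5)[:595,:]] ) if 0 else ortho(p,o,th,10,s=3.5))
m=(W[...,2]>14.5)&(W[...,2]<20);Q=W[m][:,:2]-o;L=np.stack([Q@[np.cos(th),np.sin(th)],Q@yv],1);k=(L[:,0]<-8)&(L[:,0]>-60)&(L[:,1]>10)&(L[:,1]<78)
print(k.sum(),cv2.minAreaRect(L[k].astype(np.float32)))
E
```

```text
((477.6485900878906, -39.149696350097656), (82.46620178222656, 133.38523864746094), 10.710497856140137) 4562 10.087457547079481
[482.38767963 -64.20545478] 0.18693345211743936
425 ((-24.437904357910156, 48.75029373168945), (35.70973205566406, 33.441585540771484), 85.8574447631836)
```

View pics/o1.png

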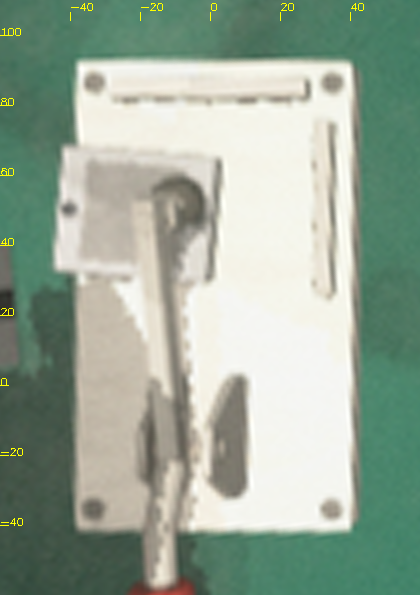

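>>> {"name": "step_arm", "arguments": {"commands": [[[-0.3,-0.2,-0.2],[0,0,-0.026]],[[-0.586,-0.382,-0.5],[0,0,-0.052]],[[-0.586,-0.382,-0.9],[0,0,-0.052]],[[-0.586,-0.382,-0.9],[0,0,-0.052]],[[-0.586,-0.382,-0.9],[0,0,-0.052]]]}}

```text
t: 4.4
ee_pos: [457.1, -65.2, 142.4]
tool_rot: [0.996, 0.092, 0.0, 0.0]
force: [0.3, 0.3, 0.3]
opening: -0.1
```

```bash
cat >> h.py <<'E'
def tool():
    s=ctrl.read_state();o=np.load('nest0.npy');th=o[2];d=np.array(s['ee_pos'][:2])-o[:2]
    R=np.array([[np.cos(th),np.sin(th)],[-np.sin(th),np.cos(th)]])
    q=s['tool_rot'];f=s['force']
    return 't',round(s['t'],2),'nest xy',(R@d).round(2),'z',round(s['ee_pos'][2],2),'yaw err',round(2*np.arctan2(q[1],q[0])-th,4),'F nest',(R@f[:2]).round(1),round(f[2],1)
E
python3 -c "
from h import *
p=shot('wrist','w2');print(tool());o=np.load('nest0.npy')
cv2.imwrite('pics/o2.png',ortho(p,o[:2],o[2],10,s=3.5))"
```

```text
('t', 4.45, 'nest xy', array([-24.38,   3.59]), 'z', np.float64(143.05), 'yaw err', np.float64(-0.0021), 'F nest', array([ 0.8, -0.2]), np.float64(0.8))
```

View pics/w2.png

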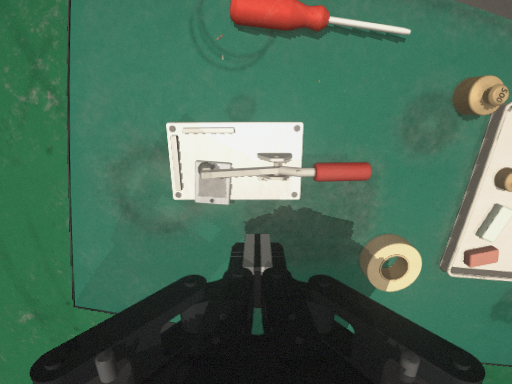

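View pics/o2.png

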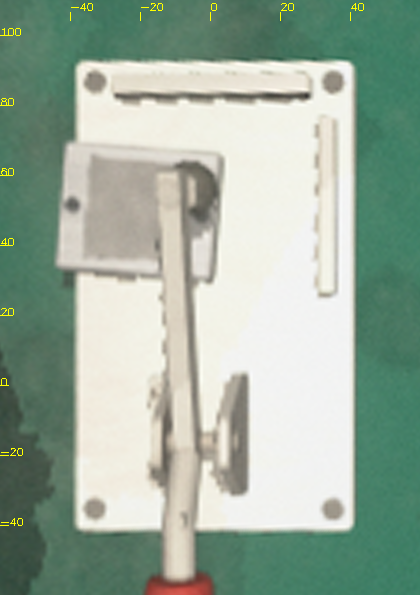

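>>> {"name": "step_arm", "arguments": {"commands": [[[0,0,-0.4],[0,0,0]],[[0,0,-0.8],[0,0,0]],[[0,0,-1],[0,0,0]],[[0,0,-1],[0,0,0]],[[0,0,-1],[0,0,0]]]}}

```text
t: 4.95
ee_pos: [458.2, -65.0, 43.0]
tool_rot: [0.996, 0.093, 0.001, 0.001]
force: [0.1, 0.5, 0.4]
opening: -0.0
```

>>> {"name": "step_arm", "arguments": {"commands": [[[0,0,-0.08],[0,0,0]],[[0,0,-0.16],[0,0,0]],[[0,0,-0.22],[0,0,0]],[[0,0,-0.26],[0,0,0]],[[0,0,-0.28],[0,0,0]],[[0,0,-0.28],[0,0,0]]]}}

```text
t: 5.55
ee_pos: [456.7, -64.6, 13.1]
tool_rot: [0.996, 0.092, -0.0, -0.0]
force: [-0.5, -0.6, 0.0]
opening: 0.1
```

```bash
python3 -c "
from h import *
p=shot('wrist','w3');print(tool());p=shot('side','s3');cv2.imwrite('pics/s3z.png',cv2.resize(cv2.imread('pics/s3.png')[180:290,215:325],(600,600),interpolation=2))"
```

```text
('t', 5.6, 'nest xy', array([-25.21,   4.31]), 'z', np.float64(13.27), 'yaw err', np.float64(-0.0018), 'F nest', array([ 0.2, -1.3]), np.float64(-0.4))
```

View pics/w3.png

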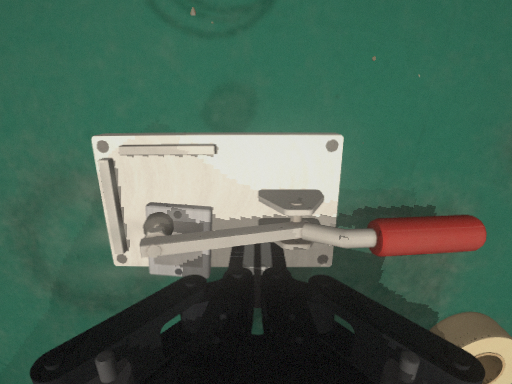

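View pics/s3z.png

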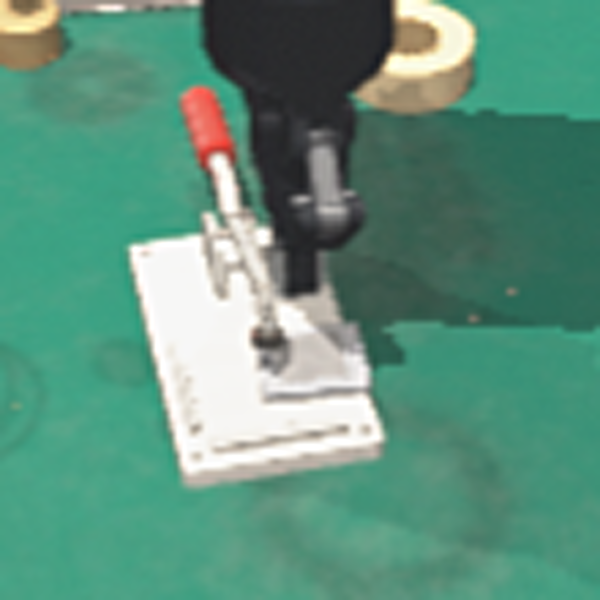

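>>> {"name": "step_arm", "arguments": {"commands": [[[-0.003,0.05,0],[0,0,0]],[[-0.008,0.08,0],[0,0,0]],[[-0.012,0.1,0],[0,0,0]],[[-0.015,0.12,0],[0,0,0]],[[-0.018,0.14,0],[0,0,0]],[[-0.022,0.16,0],[0,0,0]],[[-0.025,0.18,0],[0,0,0]],[[-0.029,0.2,0],[0,0,0]],[[-0.029,0.2,0],[0,0,0]]]}}

```text
t: 6.55
ee_pos: [453.9, -44.4, 13.3]
tool_rot: [0.996, 0.093, 0.0, -0.0]
force: [0.3, 0.8, 0.3]
opening: -0.7
```

```bash
python3 -c "
from h import *
p=shot('wrist','w4');print(tool());o=np.load('nest0.npy')
a=ortho(p,o[:2],o[2],10,s=3.5)
b=ortho(p,o[:2],o[2],17,s=3.5)
cv2.imwrite('pics/o4.png',np.hstack([a,b])[:450])"
```

```text
('t', 6.6, 'nest xy', array([-24.36,  24.59]), 'z', np.float64(13.29), 'yaw err', np.float64(-0.0017), 'F nest', array([-0.9,  0.2]), np.float64(0.2))
```

View pics/o4.png

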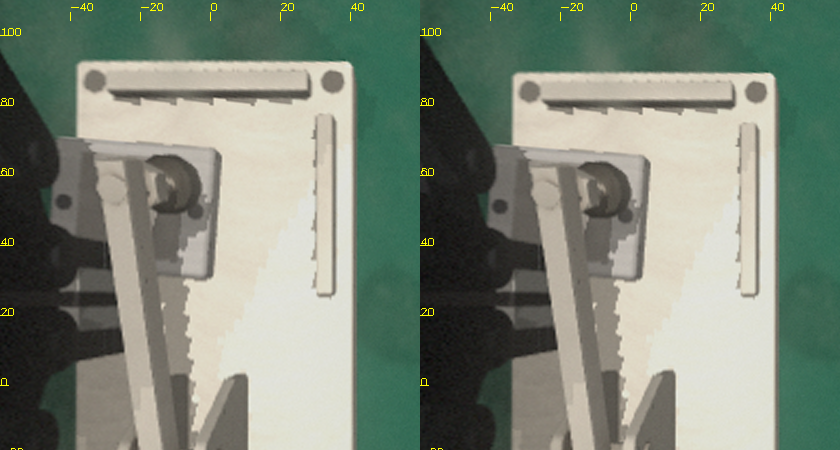

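>>> {"name": "step_arm", "arguments": {"commands": [[[-0.004,0.02,0],[0,0,0]],[[-0.007,0.04,0],[0,0,0]],[[-0.011,0.06,0],[0,0,0]],[[-0.015,0.08,0],[0,0,0]],[[-0.015,0.08,0],[0,0,0]]]}}

```text
t: 7.1
ee_pos: [452.3, -36.4, 13.3]
tool_rot: [0.996, 0.093, -0.0, -0.0]
force: [-1.0, -0.3, -0.1]
opening: -0.2
```

```bash
python3 -c "
from h import *
p=shot('wrist','w5');print(tool());o=np.load('nest0.npy')
a=ortho(p,o[:2],o[2],10,s=3.5)
b=ortho(p,o[:2],o[2],17,s=3.5)
cv2.imwrite('pics/o5.png',np.hstack([a,b])[:450])"
```

```text
('t', 7.15, 'nest xy', array([-24.36,  32.84]), 'z', np.float64(13.28), 'yaw err', np.float64(-0.0016), 'F nest', array([0.4, 0.1]), np.float64(-1.0))
```

View pics/o5.png

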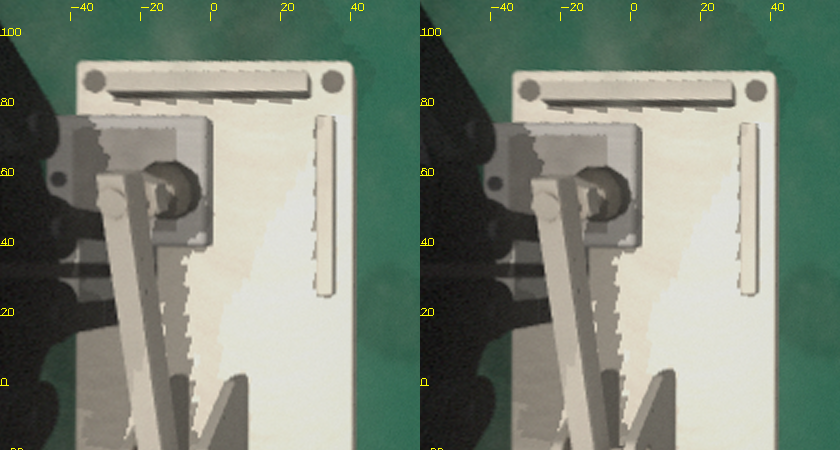

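>>> {"name": "step_arm", "arguments": {"commands": [[[-0.004,0.02,0],[0,0,0]],[[-0.006,0.035,0],[0,0,0]],[[-0.008,0.045,0],[0,0,0]],[[-0.009,0.05,0],[0,0,0]],[[-0.009,0.05,0],[0,0,0]]]}}

```text
t: 7.65
ee_pos: [451.4, -31.5, 13.3]
tool_rot: [0.996, 0.092, -0.0, -0.0]
force: [0.2, 0.3, 0.2]
opening: -0.1
```

>>> {"name": "step_arm", "arguments": {"commands": [[[-0.001,0.005,0],[0,0,0]],[[-0.002,0.01,0],[0,0,0]],[[-0.002,0.01,0],[0,0,0]]]}}

```text
t: 7.95
ee_pos: [451.3, -30.6, 13.3]
tool_rot: [0.996, 0.092, -0.0, -0.0]
force: [-0.2, -0.0, -0.8]
opening: -0.5
```

```bash
python3 -c "
from h import *
p=shot('wrist','w6');print(tool());o=np.load('nest0.npy')
a=ortho(p,o[:2],o[2],10,s=3.5)
b=ortho(p,o[:2],o[2],17,s=3.5)
cv2.imwrite('pics/o6.png',np.hstack([a,b])[:450])"
```

```text
('t', 8.0, 'nest xy', array([-24.33,  38.81]), 'z', np.float64(13.28), 'yaw err', np.float64(-0.0018), 'F nest', array([-0.4,  0.3]), np.float64(-0.1))
```

View pics/o6.png

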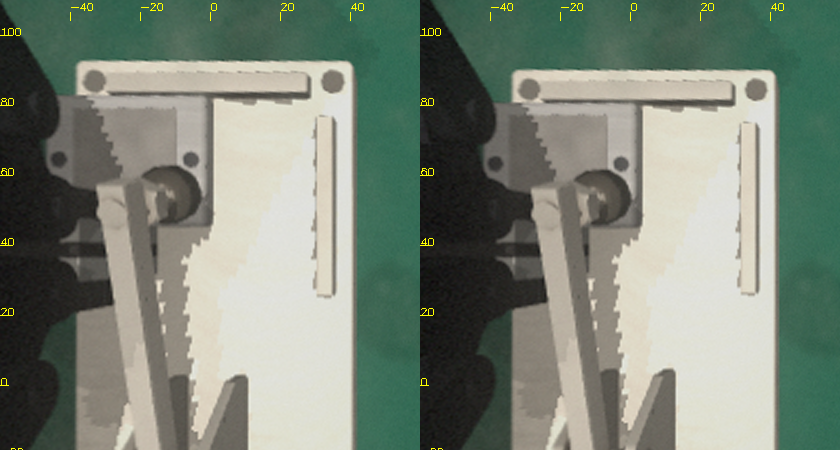

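>>> {"name": "step_arm", "arguments": {"commands": [[[-0.001,0.004,0],[0,0,0]],[[-0.002,0.008,0],[0,0,0]],[[-0.002,0.008,0],[0,0,0]]]}}

```text
t: 8.3
ee_pos: [451.2, -30.0, 13.3]
tool_rot: [0.996, 0.092, 0.0, 0.0]
force: [0.5, -1.5, -0.2]
opening: 0.3
```

>>> {"name": "step_arm", "arguments": {"commands": [[[-0.001,0.004,0],[0,0,0]],[[-0.001,0.004,0],[0,0,0]]]}}

```text
t: 8.5
ee_pos: [451.2, -29.9, 13.4]
tool_rot: [0.996, 0.093, 0.0, 0.0]
force: [-0.1, -4.7, -0.7]
opening: -0.3
```

>>> {"name": "step_arm", "arguments": {"commands": [[[-0.001,0.004,0],[0,0,0]],[[-0.001,0.004,0],[0,0,0]]]}}

```text
t: 8.7
ee_pos: [451.2, -29.8, 13.5]
tool_rot: [0.996, 0.093, 0.0, 0.001]
force: [-0.4, -7.6, 0.5]
opening: 0.1
```

```bash
python3 -c "
from h import *
p=shot('wrist','w7');print(tool());o=np.load('nest0.npy')
b=ortho(p,o[:2],o[2],17,(-60,40),(20,100),s=7)
cv2.imwrite('pics/o7.png',b)"
```

```text
('t', 8.75, 'nest xy', array([-24.23,  39.59]), 'z', np.float64(13.47), 'yaw err', np.float64(-0.0015), 'F nest', array([-1.2, -7.6]), np.float64(0.4))
```

View pics/o7.png

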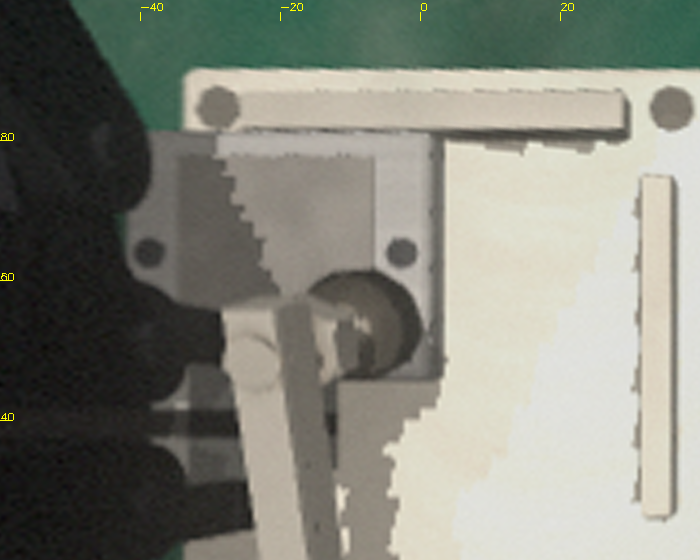

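>>> {"name": "step_arm", "arguments": {"commands": [[[0.007,-0.04,0],[0,0,0]],[[0.015,-0.079,0],[0,0,0]],[[0.015,-0.079,0],[0,0,0]],[[-0.16,-0.11,0],[0,0,0]],[[-0.339,-0.146,0],[0,0,0]],[[-0.339,-0.146,0],[0,0,0]],[[-0.36,-0.01,0],[0,0,0]],[[-0.397,0.159,0],[0,0,0]],[[-0.397,0.159,0],[0,0,0]],[[-0.397,0.159,0],[0,0,0]]]}}

```text
t: 9.75
ee_pos: [411.8, -12.7, 13.4]
tool_rot: [0.996, 0.093, 0.0, 0.0]
force: [-0.3, -0.8, 0.5]
opening: 0.0
```

```bash
python3 -c "
from h import *
p=shot('wrist','w8');print(tool());o=np.load('nest0.npy')
b=ortho(p,o[:2],o[2],17,(-70,40),(20,100),s=7)
cv2.imwrite('pics/o8.png',b)"
```

```text
('t', 9.8, 'nest xy', array([-59.85,  63.39]), 'z', np.float64(13.38), 'yaw err', np.float64(-0.0011), 'F nest', array([-0.7,  0.1]), np.float64(0.2))
```

View pics/o8.png

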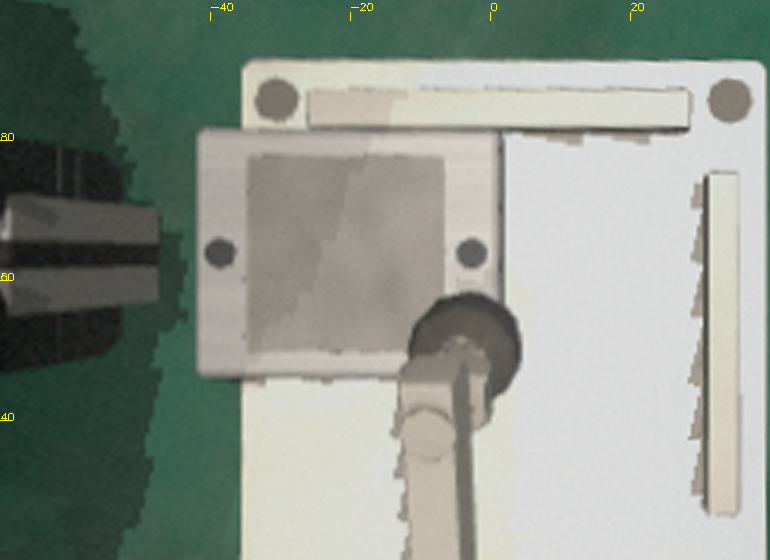

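>>> {"name": "step_arm", "arguments": {"commands": [[[0.039,0.007,0],[0,0,0]],[[0.069,0.013,0],[0,0,0]],[[0.098,0.019,0],[0,0,0]],[[0.128,0.024,0],[0,0,0]],[[0.157,0.03,0],[0,0,0]],[[0.187,0.036,0],[0,0,0]],[[0.216,0.042,0],[0,0,0]],[[0.246,0.048,0],[0,0,0]],[[0.275,0.054,0],[0,0,0]],[[0.295,0.057,0],[0,0,0]],[[0.305,0.06,0],[0,0,0]],[[0.305,0.06,0],[0,0,0]]]}}

```text
t: 11.0
ee_pos: [441.8, -7.1, 13.3]
tool_rot: [0.996, 0.092, 0.0, 0.0]
force: [0.1, 0.3, -0.4]
opening: 0.0
```

```bash
python3 -c "
from h import *
p=shot('wrist','w9');print(tool());o=np.load('nest0.npy')
b=ortho(p,o[:2],o[2],17,(-70,40),(20,100),s=7)
cv2.imwrite('pics/o9.png',b)"
```

```text
('t', 11.05, 'nest xy', array([-29.31,  63.64]), 'z', np.float64(13.31), 'yaw err', np.float64(-0.0018), 'F nest', array([-0.2, -0.3]), np.float64(-0.1))
```

View pics/o9.png

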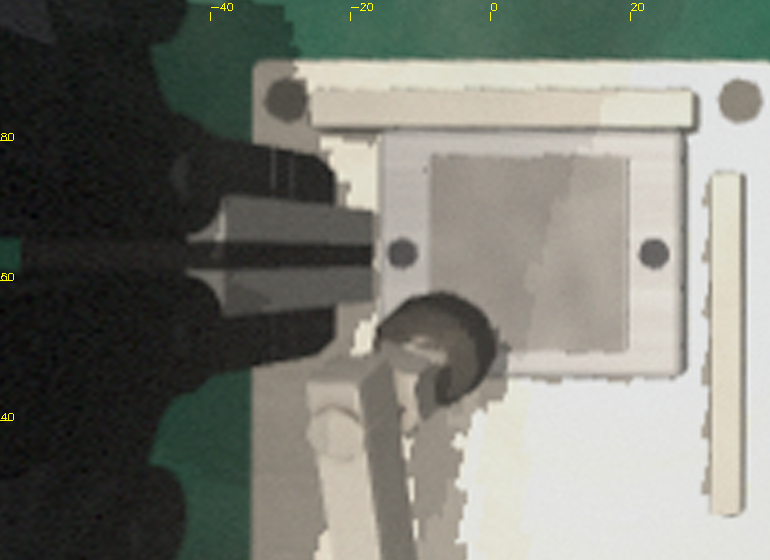

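Still flush to the end stop; about 4 mm left to the side stop.

>>> {"name": "step_arm", "arguments": {"commands": [[[0.01,0.002,0],[0,0,0]],[[0.02,0.004,0],[0,0,0]],[[0.03,0.006,0],[0,0,0]],[[0.035,0.007,0],[0,0,0]],[[0.035,0.007,0],[0,0,0]]]}}

```text
t: 11.55
ee_pos: [445.3, -6.4, 13.3]
tool_rot: [0.996, 0.092, 0.0, 0.0]
force: [0.2, 0.2, -0.2]
opening: 0.1
```

>>> {"name": "step_arm", "arguments": {"commands": [[[0.005,0.001,0],[0,0,0]],[[0.005,0.001,0],[0,0,0]]]}}

```text
t: 11.75
ee_pos: [445.5, -6.3, 13.3]
tool_rot: [0.996, 0.092, -0.0, -0.0]
force: [-1.0, -0.4, 0.1]
opening: 0.2
```

>>> {"name": "step_arm", "arguments": {"commands": [[[0.005,0.001,0],[0,0,0]],[[0.005,0.001,0],[0,0,0]]]}}

```text
t: 11.95
ee_pos: [445.6, -6.3, 13.2]
tool_rot: [0.996, 0.093, -0.001, -0.0]
force: [-4.7, -2.1, 1.8]
opening: -0.1
```

>>> {"name": "step_arm", "arguments": {"commands": [[[0.003,0.001,0],[0,0,0]],[[0.003,0.001,0],[0,0,0]],[[0.003,0.001,0],[0,0,0]]]}}

```text
t: 12.25
ee_pos: [445.7, -6.2, 13.2]
tool_rot: [0.996, 0.093, -0.001, -0.0]
force: [-6.1, -3.4, 2.9]
opening: -0.3
```

```bash
python3 -c "
from h import *
p=shot('wrist','w10');print(tool());o=np.load('nest0.npy')
b=ortho(p,o[:2],o[2],17,(-70,40),(20,100),s=7)
cv2.imwrite('pics/o10.png',b)"
```

```text
('t', 12.3, 'nest xy', array([-25.28,  63.81]), 'z', np.float64(13.16), 'yaw err', np.float64(-0.0016), 'F nest', array([-5.7, -1.8]), np.float64(4.1))
```

View pics/o10.png

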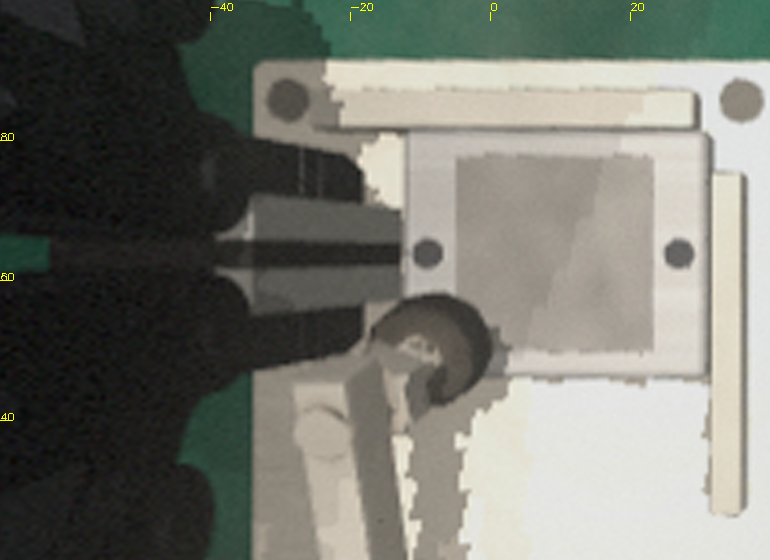

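>>> {"name": "step_arm", "arguments": {"commands": [[[-0.02,-0.004,0],[0,0,0]],[[-0.1,-0.019,0],[0,0,0]],[[-0.245,-0.046,0],[0,0,0]],[[-0.245,-0.046,0.05],[0,0,0]],[[-0.245,-0.046,0.4],[0,0,0]],[[-0.245,-0.046,0.8],[0,0,0]],[[-0.245,-0.046,0.9],[0,0,0]],[[-0.245,-0.046,0.9],[0,0,0]]]}}

```text
t: 13.1
ee_pos: [423.1, -10.9, 104.8]
tool_rot: [0.996, 0.092, 0.002, 0.001]
force: [-0.0, -0.2, -0.4]
opening: -0.2
```

```bash
python3 -c "
from h import *
p=shot('wrist','w11');print(tool());o=np.load('nest0.npy');th=o[2]
b=ortho(p,o[:2],o[2],17,(-60,40),(20,100),s=4)
t=ortho(p,o[:2],o[2],55,(-60,40),(0,100),s=4)
b=cv2.copyMakeBorder(b,0,t.shape[0]-b.shape[0],0,0,0)
cv2.imwrite('pics/o11.png',np.hstack([b,t]))
W=cloud(p);d=W[...,:2]-o[:2];L=np.stack([d@[np.cos(th),np.sin(th)],d@[-np.sin(th),np.cos(th)],W[...,2]],-1)
for y in range(0,62,4):
    q=L[(abs(L[...,1]-y)<2)&(L[...,2]>28)&(L[...,2]<72)&(abs(L[...,0])<14)]
    q=q[q[:,2]>q[:,2].max()-5] if len(q) else q
    if len(q): print(y,len(q),np.median(q,0).round(1),q[:,0].min().round(1),q[:,0].max().round(1),q[:,2].max().round(1))
for t in ['clamp_tip','carrier']:
    print(t,[(np.round(c2w(p,d['centre'])[0],0).tolist(),round(d['p'],2)) for d in ctrl.look_for(t,p)[:2]])
"
```

```text
('t', 13.15, 'nest xy', array([-49.11,  63.73]), 'z', np.float64(103.41), 'yaw err', np.float64(-0.0018), 'F nest', array([0.3, 0.2]), np.float64(-0.6))
0 38 [ 0.1 -0.1 45.5] -2.8 2.9 47.3
4 42 [-0.1  3.9 46.4] -3.2 2.6 47.9
8 47 [ 0.   8.  47.6] -3.2 2.8 49.1
12 44 [ 0.1 12.1 48.7] -2.9 2.7 49.8
16 44 [ 0.2 16.  49.7] -2.8 2.7 51.3
20 44 [-0.2 19.9 50.4] -3.4 2.3 52.9
24 46 [-0.2 24.1 51.7] -3.2 2.7 53.5
28 48 [ 0.  28.  52.9] -2.9 2.6 54.4
32 48 [ 0.1 32.  53.7] -2.7 2.7 55.1
36 52 [ 0.2 36.3 55. ] -3.5 2.8 56.5
40 46 [-0.1 40.  56. ] -3.1 2.8 57.3
44 52 [-0.  44.  57.6] -3.3 2.6 59.5
48 47 [ 0.  47.9 58.6] -3.4 2.7 60.7
52 38 [-0.3 51.3 58.1] -3.5 2.7 60.1
56 2 [-0.4 54.3 47.5] -1.0 0.1 48.6
60 13 [-0.1 58.4 36.7] -3.5 2.6 38.1
clamp_tip [([488.0, -107.0, 51.0], 0.86)]
carrier [([483.0, 1.0, 20.0], 0.97)]
```

View pics/o11.png

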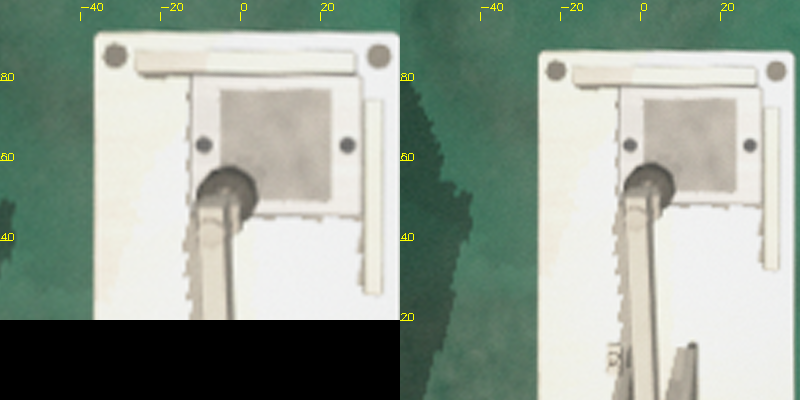

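>>> {"name": "step_arm", "arguments": {"commands": [[[0.2,-0.02,0],[0,0,0]],[[0.45,-0.05,0],[0,0,0]],[[0.507,-0.054,0],[0,0,0]],[[0.507,-0.054,-0.1],[0,0,0]],[[0.507,-0.054,-0.25],[0,0,0]],[[0.507,-0.054,-0.35],[0,0,0]],[[0.507,-0.054,-0.38],[0,0,0]],[[0.507,-0.054,-0.38],[0,0,0]]]}}

```text
t: 14.05
ee_pos: [472.1, -16.0, 64.8]
tool_rot: [0.996, 0.092, -0.001, -0.0]
force: [-0.7, -0.0, 0.1]
opening: 0.1
```

```bash
python3 -c "
from h import *
p=shot('wrist','w12');print(tool())"
```

```text
('t', 14.1, 'nest xy', array([-0.79, 49.12]), 'z', np.float64(65.32), 'yaw err', np.float64(-0.0018), 'F nest', array([-0.3, -0.3]), np.float64(0.0))
```

View pics/w12.png

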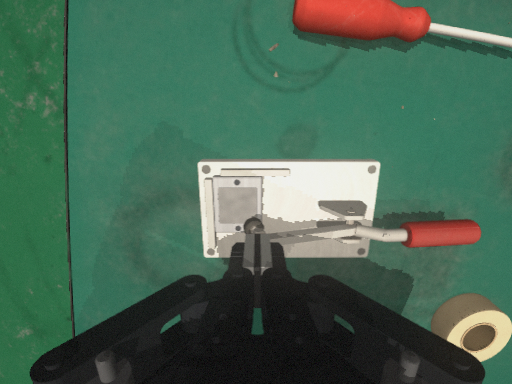

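>>> {"name": "step_arm", "arguments": {"commands": [[[0,0,-0.02],[0,0,0]],[[0,0,-0.04],[0,0,0]],[[0,0,-0.06],[0,0,0]],[[0,0,-0.07],[0,0,0]],[[0,0,-0.08],[0,0,0]]]}}

```text
t: 14.6
ee_pos: [472.8, -15.8, 57.6]
tool_rot: [0.996, 0.092, 0.0, -0.0]
force: [-1.2, 4.5, 5.4]
opening: -0.0
```

>>> {"name": "step_arm", "arguments": {"commands": [[[0,0,-0.01],[0,0,0]],[[0,0,-0.02],[0,0,0]],[[0,0,-0.03],[0,0,0]],[[0,0,-0.04],[0,0,0]]]}}

```text
t: 15.0
ee_pos: [472.8, -15.8, 53.6]
tool_rot: [0.996, 0.092, 0.0, -0.0]
force: [-0.6, 5.1, 4.8]
opening: -0.2
```

>>> {"name": "step_arm", "arguments": {"commands": [[[0,0,-0.01],[0,0,0]],[[0,0,-0.02],[0,0,0]],[[0,0,-0.03],[0,0,0]],[[0,0,-0.04],[0,0,0]]]}}

```text
t: 15.4
ee_pos: [472.8, -15.8, 49.6]
tool_rot: [0.996, 0.092, 0.0, -0.0]
force: [-1.0, 3.7, 4.4]
opening: -0.3
```

>>> {"name": "step_arm", "arguments": {"commands": [[[0,0,-0.01],[0,0,0]],[[0,0,-0.02],[0,0,0]]]}}

```text
t: 15.6
ee_pos: [472.8, -15.8, 47.5]
tool_rot: [0.996, 0.092, 0.0, -0.0]
force: [-0.9, 3.9, 5.1]
opening: -0.2
```

>>> {"name": "step_arm", "arguments": {"commands": [[[0,0,-0.006],[0,0,0]],[[0,0,-0.012],[0,0,0]]]}}

```text
t: 15.8
ee_pos: [472.8, -16.0, 46.2]
tool_rot: [0.996, 0.092, 0.0, -0.0]
force: [0.1, 3.2, 5.5]
opening: -0.1
```

>>> {"name": "step_arm", "arguments": {"commands": [[[0,0,-0.006],[0,0,0]],[[0,0,-0.006],[0,0,0]]]}}

```text
t: 16.0
ee_pos: [472.8, -16.1, 45.5]
tool_rot: [0.996, 0.092, 0.0, 0.0]
force: [-0.0, 1.9, 4.1]
opening: 0.1
```

>>> {"name": "step_arm", "arguments": {"commands": [[[0,0,-0.006],[0,0,0]],[[0,0,-0.006],[0,0,0]]]}}

```text
t: 16.2
ee_pos: [472.8, -16.1, 45.1]
tool_rot: [0.996, 0.092, 0.0, -0.0]
force: [-0.4, 3.6, 7.8]
opening: -0.1
```

>>> {"name": "step_arm", "arguments": {"commands": [[[0,0,-0.005],[0,0,0]],[[0,0,-0.005],[0,0,0]]]}}

```text
t: 16.4
ee_pos: [472.8, -16.1, 44.9]
tool_rot: [0.996, 0.092, 0.0, 0.0]
force: [-2.2, 4.0, 11.9]
opening: -0.0
```

>>> {"name": "step_arm", "arguments": {"commands": [[[0,0,-0.004],[0,0,0]],[[0,0,-0.004],[0,0,0]]]}}

```text
t: 16.6
ee_pos: [472.9, -16.1, 44.8]
tool_rot: [0.996, 0.092, 0.0, 0.0]
force: [-3.5, 4.5, 16.2]
opening: 0.4
```

>>> {"name": "step_arm", "arguments": {"commands": [[[0,0,0],[0,0,0]],[[0,0,0],[0,0,0]],[[0,0,0.02],[0,0,0]],[[0,0,0.1],[0,0,0]],[[0,0,0.4],[0,0,0]],[[0,0,0.8],[0,0,0]],[[0,0,1],[0,0,0]],[[0,0,1],[0,0,0]]]}}

```text
t: 17.4
ee_pos: [473.9, -16.7, 146.7]
tool_rot: [0.996, 0.092, 0.002, 0.001]
force: [0.9, 0.2, -0.5]
opening: -0.2
```

```bash
python3 -c "
from h import *
p=shot('wrist','w13');print(tool());o=np.load('nest0.npy');th=o[2]
b=ortho(p,o[:2],o[2],17,(-60,40),(0,100),s=4)
cv2.imwrite('pics/o13.png',np.hstack([b]))
W=cloud(p);d=W[...,:2]-o[:2];L=np.stack([d@[np.cos(th),np.sin(th)],d@[-np.sin(th),np.cos(th)],W[...,2]],-1)
for y in range(0,62,4):
    q=L[(abs(L[...,1]-y)<2)&(L[...,2]>28)&(L[...,2]<72)&(abs(L[...,0])<14)]
    q=q[q[:,2]>q[:,2].max()-5] if len(q) else q
    if len(q): print(y,len(q),np.median(q,0).round(1))
"
```

```text
('t', 17.45, 'nest xy', array([-0.33, 48.67]), 'z', np.float64(144.81), 'yaw err', np.float64(-0.0019), 'F nest', array([-0.7, -0.2]), np.float64(-1.4))
0 28 [-0.2 -0.1 41.9]
4 28 [-0.   3.7 42.1]
8 33 [ 0.1  7.9 42.1]
12 31 [ 0.1 12.  42.5]
16 26 [ 0.3 16.1 42.9]
20 28 [ 0.4 19.9 42.8]
24 28 [ 0.1 23.7 42.8]
28 32 [ 0.3 28.  43.2]
32 28 [ 0.6 32.3 43.3]
36 27 [ 0.5 36.4 43.5]
40 26 [ 0.5 40.2 43.7]
44 31 [ 0.8 44.  43.9]
48 27 [ 0.3 48.7 45.4]
52 26 [ 0.5 52.5 44.6]
56 7 [ 0.1 54.3 44.4]
```

View pics/o13.png

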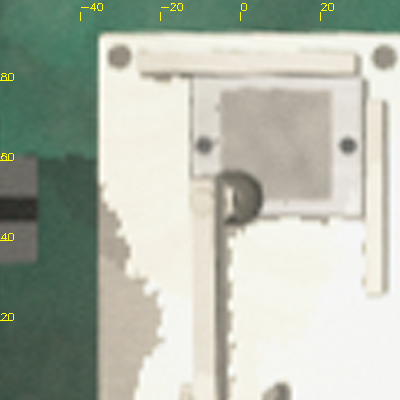

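View pics/w13.png

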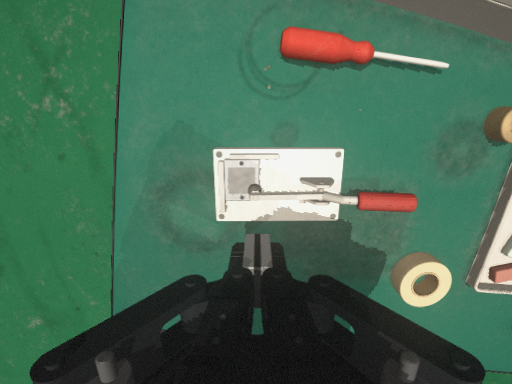

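```bash
python3 -c "
from h import *
print(ctrl.read_state()['t'],ctrl.close_job())"
```

```text
the job is handed in; nothing more can be done
17.45 None
```

The job is done and handed in at t ≈ 17.5 s of the 48 s allowed. `close_job` reports no verdict, so what follows is from my own checks.

- **First push:** with shut fingers I pushed the carrier along the nest until it lay flat against the end stop, with about 8 N on the tool.
- **Second push:** I then pushed it across, along the end stop, to the side stop, with about 7 N.
- **Clamp:** I pressed the arm's tip down until the foot rested on the carrier. The force rose from about 5 N to 16 N, and I then lifted the hand about 100 mm clear.

**Last checks:**
- The last wrist picture shows the carrier square and flush against both stops.
- From the depth data, the arm's slope fell from about 0.27 to 0.05 rad, with its tip at about 45 mm, so the lever should be below the 0.075 rad limit.
- The tool force afterwards was about 1 N, which is sensor noise.
- The hand never went near the brass weight, screwdriver or tape roll. They looked undisturbed in the last picture, but I did not measure their positions again.

**Disagreements:**
- The network's `clamp_tip` results pointed at the lever as a whole, so I took the tip position from the depth data instead.
- The fingertips turned out about 14 mm thick when shut, not the roughly 29 mm I had expected. The first contact therefore came later than planned.

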